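Dock the pepper mill battery-end down

ROBOT

A 6-joint arm with a two-finger parallel gripper is mounted at the origin on the work surface. World frame = base frame: x ahead of the robot, y to its left, z up, the work surface at z = 0. Lengths are in m, angles in rad, forces in N, time in s.
With the tool pointing down it reaches from about 0.275 to 0.75 m from the base axis. Payload 10.2 kg.
Tool frame: the origin (TCP) lies at the very end of the fingers, on their centre line; the grasp point (between the pads) lies robot.grip_depth behind it (robot.grip_depth is the distance from the TCP to the grasp point, in m); z points along the fingers, y is the direction in which the jaws open and shut (so a half turn about z gives the same grasp; the last joint's range is limited). The gripper opens to 88 mm and grips with 3 to 60 N. Pads are 18 mm wide; open, the fingers measure 123 mm over their backs; the gripper's body (75 mm by 187 mm) begins 45 mm behind the grasp point.
Start: joints at [1.082, 0.313, 1.498, -0, 1.331, -0.223], TCP at [0.138, 0.507, 0.239] pointing down, gripper open.
Joint ranges: [-2.94, 2.94], [-0.97, 2.17], [0.19, 2.56], [-1.23, 4.37], [0.02, 3.11], [-2.88, 2.88]. Speed limits (rad/s): [2.39, 2.39, 3.01, 3.14, 3.14, 3.14].

INTERFACE

Orientations are given as a unit quaternion [x, y, z, w].
In Python, from rig import robot gives the robot as it stands.
- The arm moves only by the tool servo_tool, never from a script. Its argument "series" is a list of rows, each an object with "turn": the turn, a rotation vector about the tool's x, y, z in rad, a list of three; "offset": the shift along the tool's x, y, z in mm, a list of three; "jaw": the closure, from 0 (fully open) to 1 (shut). A call has 1 to 12 rows; each row is the pose to reach, as a shift and turn from the pose commanded when the call began, along the tool's axes at that moment; what a row does not reach only later rows make up. A row lasts 1/10 s, in which the tool goes at most 50 mm and 8.59 degrees, less where a joint would pass 70% of its speed; a pose out of reach is approached as far as the arm can. A call with a gripper value outside its range is refused whole. The fingers move at their own pace and stop on an object; "force" is the grip in N (left out, the last holds). Time passes only in rows, so rows that repeat a pose let the fingers close. It gives the time, the measured TCP pose, the force and the opening at its end, in the units of the state.
- robot.sense(): the state, without advancing time (a new reading comes with each control period).
- robot.get_image(name): name is "side" or "top" or "wrist"; returns a dict with "frame" (420x560x3 uint8, red, green, blue), "intrinsics" (3x3 intrinsics, pixels), "T" (4x4, takes a point from camera to world coordinates). Camera axes: x right, y down, z forward; pixel columns grow to the right and rows downward; lengths in m; the calibration is good to about 2 mm. A picture is of the moment at which its call begins. There is no depth.
- robot.sign_off(): hands the job in, once; it reports no verdict.
The state is a dict: "time": time; "q": joint angles; "qvel": joint speeds; "joint_efforts": joint torques, N m; "ee_pos": TCP position; "tool_rot": TCP orientation; "ft_force": force on the tool from outside, world axes, zero at the start; "ft_torque": the same for the moment, N m; "opening": finger opening in m.
Only numpy, scipy, OpenCV 4.12 (cv2) and the standard library are available. Lean on these libraries where they do the work, as an engineer would, in place of code of your own. Each camera call takes 0.05 s, during which the arm holds its last target.

TASK

Put the black battery pepper mill away in its charging dock, the one with the rocking cradle: both ends of the mill look alike, so pick it up from above by the middle, lift it clear of the counter and find out which end is heavier - that is the battery end. Then set it down (do not drop it) lying in the cradle with the heavy end at the orange end, so that the orange end goes down and stays down once you let go. Leave the wooden mill where it is.

Things in the scene. Friction and masses are not known exactly. Their poses are not given: they have to be found in the camera images.
- mill: Battery pepper mill: black bar lying flat, 180 x 40 x 40, steel caps at both ends, two grey bands near mid-length. Origin: centre of its underside; x along its length, z up. Its ends look alike; batteries and drive (about 170 g of its 270 g) are in one end, +x or -x, different every time. It balances about 25 mm from mid-length, so held at the middle its heavy end pulls down with some 0.065 N m.
- dock: Charging dock, fixed: cream base 190 x 74 with a rocking cradle on it. Origin: centre of its underside; x runs along the cradle to its ORANGE end (the other is cream). Level cradle floor: 44 mm above the origin, 58 wide; inside its walls 196 x 54; walls rise 14 mm above the floor. Side walls only from 49 to 99 mm either side of the middle: at the middle nothing beside a mill rises above the floor.
- cradle (a joint): Tilt of the cradle (rad) about its cross axle, which is at the middle, 34 mm above the dock's origin. 0: level, held by a weak spring (0.13 N m/rad) when empty; positive: orange end down; negative: cream end down; stops at +0.17 and -0.17. A mill lying in it tips it to the stop on the side of the mill's heavy end and keeps it there.
- wood_mill: A walnut hand mill with two brass bands, lying on the counter, also 180 x 40 x 40, 240 g, to be left alone. Its origin is the centre of its underside, x along its length.
Not all that is in view belongs to the job. Leave any green or turquoise look-alike of the dock alone.

How it is judged:
By the outcome, as a careful person would: the job done as asked, in the order asked, and still so for the second after the job is handed in, with the robot touching nothing.
It also fails if it takes over 38 s, if anything falls off the work surface, if the arm or the gripper's body presses on something with over 40 N, if the wrist force passes 120 N, or if a joint passes its speed limit or range.

## Working session

There is one attempt and no reset: what is moved stays moved. The work goes in short steps, Python scripts to look and compute and a tool call to move; the robot and the scene stay as the last step left them, time stands still between calls to the robot, and variables do not carry over. Pictures are saved under pics/ and viewed, and the job is handed in when it is done.

Besides the shell and the picture viewer there is one more tool, called after "Emit:" by a JSON object that holds its "op" and its "data", one argument or row to a line. servo_tool: Moves the arm, as the interface text tells. Its arguments: {"type":"object","properties":{"series":{"type":"array"},"force":{"type":"number"}},"required":["series"]}

```bash
mkdir -p pics; ls
python3 - <<'E'
from rig import robot
import cv2,numpy as np
for n in ["top","side"]:
    d=robot.get_image(n); cv2.imwrite(f"pics/{n}0.png",d["frame"][:,:,::-1]); print(n,d["intrinsics"],np.round(d["T"],4).tolist())
s=robot.sense(); print(s, robot.grip_depth)
E
```

```text
pics
top [[525.02897427   0.         281.12572092]
 [  0.         525.02897427 214.26282296]
 [  0.           0.           1.        ]] [[-0.0131, -0.9898, 0.1416, 0.2281], [-0.9999, 0.0129, -0.0028, -0.0825], [0.0009, -0.1416, -0.9899, 1.5476], [0.0, 0.0, 0.0, 1.0]]
side [[478.44375975   0.         288.13658159]
 [  0.         478.44375975 209.23571167]
 [  0.           0.           1.        ]] [[0.8396, -0.2884, 0.4603, -0.1188], [-0.5428, -0.4757, 0.6922, -0.9686], [0.0193, -0.831, -0.5559, 0.7638], [0.0, 0.0, 0.0, 1.0]]
{'time': 0.1, 'q': array([ 1.08160236e+00,  3.13372865e-01,  1.49835409e+00, -4.84841240e-05,
        1.33100685e+00, -2.23414066e-01]), 'qvel': array([ 6.02146479e-04, -1.71951234e-03, -1.11326073e-03,  8.04193195e-05,
       -6.15741680e-04,  1.43975306e-03]), 'joint_efforts': array([ 2.77109102e-03, -4.02807534e+01, -2.52643740e+01,  6.94634370e-02,
        3.42252385e-02, -8.61710464e-05]), 'ee_pos': array([0.13782004, 0.50635529, 0.23823178]), 'tool_rot': array([ 1.32493420e-01,  9.91183720e-01, -5.42953939e-04, -1.76958441e-04]), 'ft_force': array([ 0.57719692, -0.22753469,  0.70421763]), 'ft_torque': array([ 0.03146292, -0.00062346, -0.01756364]), 'opening': 0.08819989114923929} 0.0187
```

View pics/top0.png

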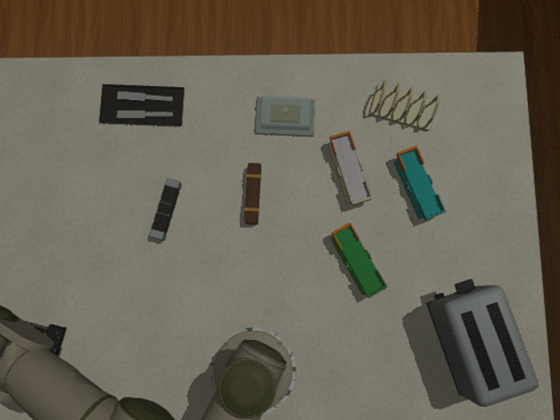

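View pics/side0.png

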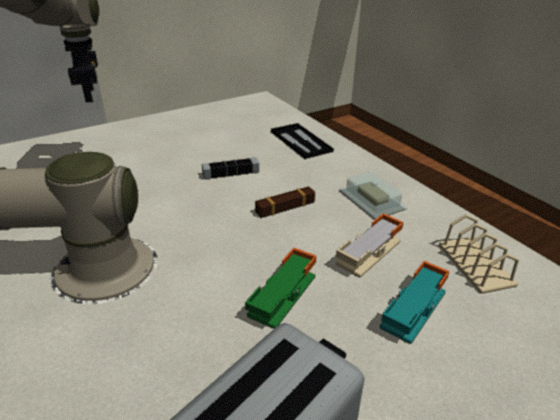

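Top view: the black mill with steel caps is at about (165,209). The wooden mill is at (252,193), and a black knife tray at (142,104). There are three dock-like objects: cream (350,168), green (358,260) and turquoise (420,184). The cream one fits the description, with its orange end at about (342,136). I'll confirm with crops.

```bash
cat > h.py <<'E'
import numpy as np
def ray(d,uv,z):
    K=d["intrinsics"];T=np.array(d["T"]); r=T[:3,:3]@np.linalg.solve(K,[uv[0],uv[1],1.0]); o=T[:3,3]
    return o+r*(z-o[2])/r[2]
def proj(d,p):
    T=np.array(d["T"]); c=T[:3,:3].T@(np.asarray(p)-T[:3,3]); k=d["intrinsics"]@c; return k[:2]/k[2]
E
python3 - <<'E'
import cv2,numpy as np
t=cv2.imread("pics/top0.png"); s=cv2.imread("pics/side0.png")
a=cv2.resize(t[165:255,130:200],None,fx=5,fy=5,interpolation=cv2.INTER_CUBIC)
b=cv2.resize(t[120:210,315:385],None,fx=5,fy=5,interpolation=cv2.INTER_CUBIC)
cv2.imwrite("pics/crop1.png",np.hstack([a,b]))
a=cv2.resize(s[150:285,190:415],None,fx=3.5,fy=3.5,interpolation=cv2.INTER_CUBIC)
cv2.imwrite("pics/crop2.png",a)
E
```

```text
(no output)
```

View pics/crop1.png

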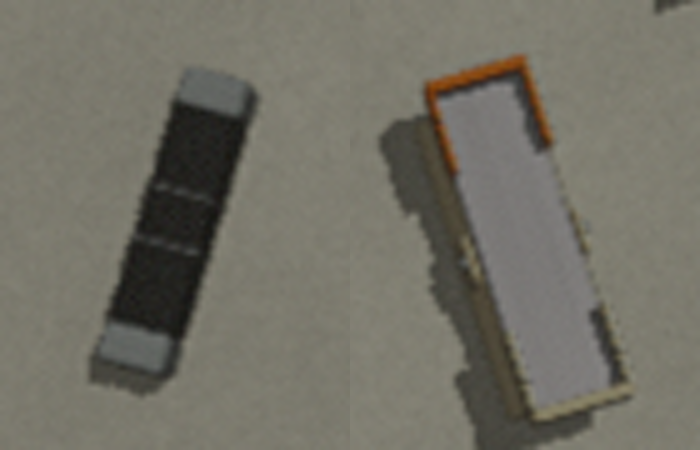

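View pics/crop2.png

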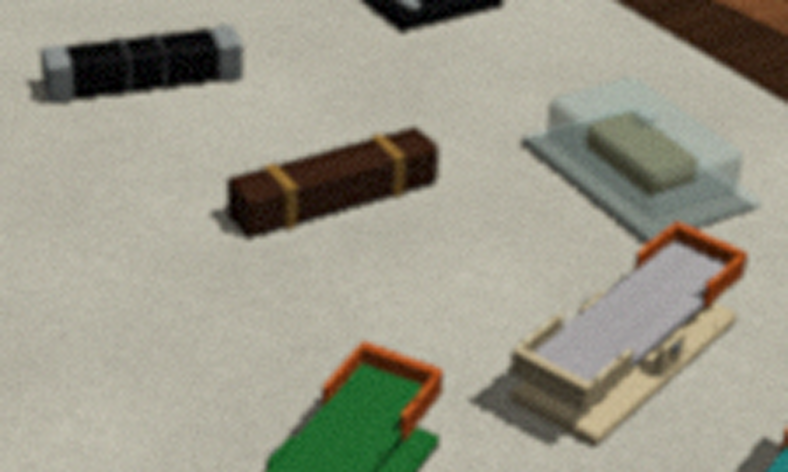

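The crops confirm both targets. The mill is black with steel caps and bands at crop (176,218), and the dock has cream walls with its orange end up-image. The green and turquoise docks are look-alikes to leave alone.

Run:
```python
from rig import robot
import cv2,numpy as np
from h import *
d=robot.get_image("top")
def t(x,y,ox,oy): return ((x+.5)/5-.5+ox,(y+.5)/5-.5+oy)
A=ray(d,t(212,108,130,165),.04);B=ray(d,t(144,330,130,165),.04);C=ray(d,t(176,218.5,130,165),.04)
print("mill",A,B,C,np.linalg.norm(A-B),"yaw",np.arctan2(*(A-B)[[1,0]]))
P=[ray(d,t(x-350,y,315,120),.058) for x,y in[(427,85),(525,57),(630,388),(530,418)]]
P=np.array(P);print(P.round(4)); o=(P[0]+P[1])/2;c=(P[2]+P[3])/2;print("dock",(o+c)/2,np.linalg.norm(o-c),"yaw",np.arctan2(*(o-c)[[1,0]]))
def box(im,dd,c,yaw,z0,z1,L,W):
    for z in(z0,z1):
        R=np.array([[np.cos(yaw),-np.sin(yaw)],[np.sin(yaw),np.cos(yaw)]])
        q=np.array([proj(dd,[*(np.array(c[:2])+R@[a*L/2,b*W/2]),z]) for a,b in[(1,1),(1,-1),(-1,-1),(-1,1)]])
        cv2.polylines(im,[np.int32((q+.5)*4*16-8)],True,(0,0,255) if z==z1 else (255,255,0),1,shift=4)
s=robot.get_image("side")
my=np.arctan2(*(A-B)[[1,0]]);dy=np.arctan2(*(o-c)[[1,0]])
mc=((A+B)/2+C)/2; dc=(o+c)/2
out=[]
for dd,cr in((d,[(165,255,130,200),(120,210,315,385)]),(s,[(140,195,190,270),(200,285,320,415)])):
    im=cv2.resize(np.ascontiguousarray(dd["frame"][:,:,::-1]),None,fx=4,fy=4,interpolation=cv2.INTER_CUBIC)
    box(im,dd,mc,my,0,.04,.18,.04); box(im,dd,dc,dy,.044,.058,.2,.058)
    out.append([im[a*4:b*4,e*4:f*4] for a,b,e,f in cr])
cv2.imwrite("pics/ov1.png",np.hstack(out[0]))
h=max(x.shape[0] for x in out[1]);cv2.imwrite("pics/ov2.png",np.hstack([cv2.copyMakeBorder(x,0,h-x.shape[0],0,0,0) for x in out[1]]))
print(mc,my,dc,dy)
```

```text
mill [0.53072452 0.23107021 0.04      ] [0.40069758 0.26819971 0.04      ] [0.46562559 0.25091456 0.04      ] 0.13522427512246812 yaw -0.2781500142294373
[[ 0.669  -0.2328  0.058 ]
 [ 0.6852 -0.2907  0.058 ]
 [ 0.4875 -0.345   0.058 ]
 [ 0.4707 -0.2868  0.058 ]]
dock [ 0.57809923 -0.28884802  0.058     ] 0.20531829175623328 yaw 0.2668536896517607
[0.46566832 0.25027476 0.04      ] -0.2781500142294373 [ 0.57809923 -0.28884802  0.058     ] 0.2668536896517607
```

View pics/ov1.png

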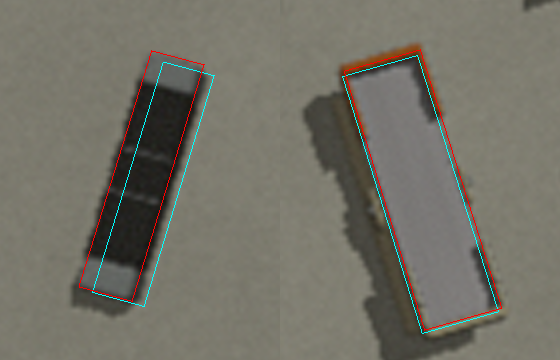

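View pics/ov2.png

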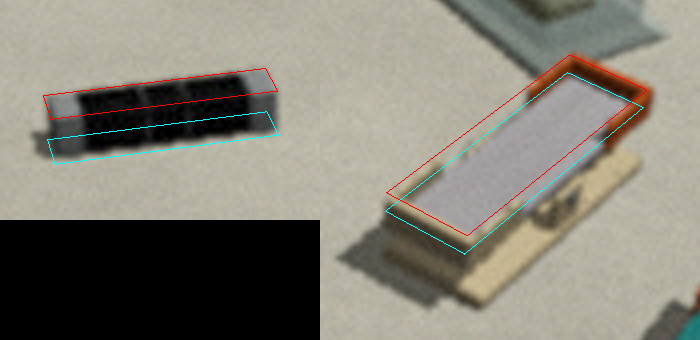

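Emit:
{"op": "servo_tool", "data": {
  "series": [
    {"offset": [-40, -17, 0], "turn": [0, 0, 0], "jaw": 0},
    {"offset": [-80, -34, 0], "turn": [0, 0, 0], "jaw": 0},
    {"offset": [-120, -50, 0], "turn": [0, 0, 0], "jaw": 0},
    {"offset": [-160, -67, 0], "turn": [0, 0, 0], "jaw": 0},
    {"offset": [-200, -84, 0], "turn": [0, 0, 0], "jaw": 0},
    {"offset": [-240, -101, 0], "turn": [0, 0, 0], "jaw": 0},
    {"offset": [-280, -118, 0], "turn": [0, 0, 0], "jaw": 0},
    {"offset": [-320, -134, 0], "turn": [0, 0, 0], "jaw": 0},
    {"offset": [-360, -151, 0], "turn": [0, 0, 0.01], "jaw": 0},
    {"offset": [-384, -161, 20], "turn": [0, 0, 0.013], "jaw": 0},
    {"offset": [-384, -161, 40], "turn": [0, 0, 0.013], "jaw": 0},
    {"offset": [-384, -161, 40], "turn": [0, 0, 0.013], "jaw": 0}
  ]
}}

```text
time: 1.4
ee_pos: [0.4654, 0.2495, 0.1963]
tool_rot: [0.14, 0.99, -0.001, -0.002]
ft_force: [-0.2, -0.6, 0.5]
opening: 0.0882
```

Run:
```python
from rig import robot
import cv2,numpy as np
from h import *
d=robot.get_image("wrist"); s=robot.sense(); print(s["time"],s["ee_pos"],s["tool_rot"],s["ft_force"],s["ft_torque"])
im=np.ascontiguousarray(d["frame"][:,:,::-1])
for yaw,c in((-.278,(.4657,.2503)),):
    R=np.array([[np.cos(yaw),-np.sin(yaw)],[np.sin(yaw),np.cos(yaw)]])
    q=np.array([proj(d,[*(np.array(c)+R@[a*.09,b*.02]),.04]) for a,b in[(1,1),(1,-1),(-1,-1),(-1,1)]]); print(q.round(1).tolist())
    print("TCP px", proj(d,[*s["ee_pos"][:2],.04]))
    o=im.copy(); cv2.polylines(o,[np.int32(q)],True,(0,0,255),1)
cv2.imwrite("pics/w1.png",o)
```

```text
1.45 [0.46571318 0.25014792 0.19805855] [ 1.39117632e-01  9.90275104e-01 -4.48717613e-04 -1.14096470e-03] [ 0.6332515  -0.5140222  -0.42954118] [0.03949347 0.01340022 0.01737663]
[[301.4, 279.2], [261.1, 279.2], [256.9, 86.9], [305.3, 86.8]]
TCP px [281.03718341 191.92240435]
```

View pics/w1.png

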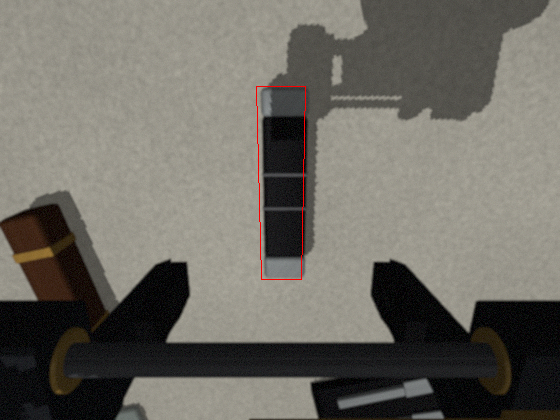

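Wrist view: the mill spans rows 87–278 with bands at rows 175 and 209, so it is centred lengthwise. It lies about 3 px (2.5 mm) to the right, which I'll correct on the way down.

Emit:
{"op": "servo_tool", "data": {
  "series": [
    {"offset": [0, 2.5, 45], "turn": [0, 0, 0], "jaw": 0},
    {"offset": [0, 2.5, 90], "turn": [0, 0, 0], "jaw": 0},
    {"offset": [0, 2.5, 130], "turn": [0, 0, 0], "jaw": 0},
    {"offset": [0, 2.5, 165], "turn": [0, 0, 0], "jaw": 0},
    {"offset": [0, 2.5, 188], "turn": [0, 0, 0], "jaw": 0},
    {"offset": [0, 2.5, 188], "turn": [0, 0, 0], "jaw": 0.5},
    {"offset": [0, 2.5, 188], "turn": [0, 0, 0], "jaw": 1},
    {"offset": [0, 2.5, 188], "turn": [0, 0, 0], "jaw": 1},
    {"offset": [0, 2.5, 188], "turn": [0, 0, 0], "jaw": 1},
    {"offset": [0, 2.5, 188], "turn": [0, 0, 0], "jaw": 1}
  ],
  "force": 40
}}

```text
time: 2.45
ee_pos: [0.4673, 0.253, 0.0117]
tool_rot: [0.139, 0.99, 0.0, 0.001]
ft_force: [0.1, 0.4, -0.0]
opening: 0.0502
```

Run:
```python
from rig import robot
s=robot.sense(); print(s["time"],s["ee_pos"],s["opening"],s["ft_force"],s["ft_torque"])
```

```text
2.45 [0.46726407 0.25296118 0.01170149] 0.050220933269477186 [ 0.10844533  0.3996161  -0.02872858] [-0.02532821  0.00407843 -0.04784208]
```

Emit:
{"op": "servo_tool", "data": {
  "series": [
    {"offset": [0, 0, 0], "turn": [0, 0, 0], "jaw": 1},
    {"offset": [0, 0, 0], "turn": [0, 0, 0], "jaw": 1},
    {"offset": [0, 0, 0], "turn": [0, 0, 0], "jaw": 1},
    {"offset": [0, 0, 0], "turn": [0, 0, 0], "jaw": 1}
  ]
}}

```text
time: 2.85
ee_pos: [0.467, 0.2528, 0.0111]
tool_rot: [0.139, 0.99, 0.0, 0.0]
ft_force: [-1.3, -0.2, 6.3]
opening: 0.0399
```

Run:
```python
from rig import robot
s=robot.sense(); print(s["time"],s["ee_pos"],s["opening"],s["ft_force"],s["ft_torque"])
for i in range(3):
    robot.get_image("top"); s=robot.sense(); print(s["ft_force"],s["ft_torque"])
```

```text
2.85 [0.46700291 0.25282942 0.01114135] 0.039862282342977826 [-1.27519702 -0.18530368  6.27844029] [-0.0465932   0.22227177 -0.02940896]
[-0.84876434 -0.46759556  5.90329656] [-0.12382206  0.15845672 -0.06663045]
[-1.56818334 -0.2519323   6.06898764] [-0.10510004  0.23901494  0.04337813]
[-1.43740489 -1.42342514  5.45501917] [-0.09097745  0.20643119  0.06292835]
```

Emit:
{"op": "servo_tool", "data": {
  "series": [
    {"offset": [0, 0, -10], "turn": [0, 0, 0], "jaw": 1},
    {"offset": [0, 0, -30], "turn": [0, 0, 0], "jaw": 1},
    {"offset": [0, 0, -60], "turn": [0, 0, 0], "jaw": 1},
    {"offset": [0, 0, -95], "turn": [0, 0, 0], "jaw": 1},
    {"offset": [0, 0, -120], "turn": [0, 0, 0], "jaw": 1},
    {"offset": [0, 0, -130], "turn": [0, 0, 0], "jaw": 1},
    {"offset": [0, 0, -130], "turn": [0, 0, 0], "jaw": 1},
    {"offset": [0, 0, -130], "turn": [0, 0, 0], "jaw": 1},
    {"offset": [0, 0, -130], "turn": [0, 0, 0], "jaw": 1},
    {"offset": [0, 0, -130], "turn": [0, 0, 0], "jaw": 1}
  ]
}}

```text
time: 4.0
ee_pos: [0.4664, 0.2526, 0.1396]
tool_rot: [0.139, 0.99, -0.0, -0.001]
ft_force: [0.6, 0.2, -2.9]
opening: 0.0398
```

Run:
```python
from rig import robot
import cv2,numpy as np
T=[];F=[]
for i in range(16):
    d=robot.get_image("wrist" if i==0 else "side"); s=robot.sense(); T.append(s["ft_torque"]);F.append(s["ft_force"])
    if i==0: w=d
T=np.array(T);F=np.array(F);print(s["time"],s["ee_pos"],s["tool_rot"],s["opening"]);print(F.mean(0),F.std(0),T.mean(0),T.std(0))
cv2.imwrite("pics/w2.png",w["frame"][:,:,::-1]); cv2.imwrite("pics/s2.png",cv2.resize(d["frame"][60:200,150:330,::-1],None,fx=4,fy=4))
a=np.array([np.cos(-.278),np.sin(-.278),0]); p=np.array([-a[1],a[0],0])
print("about +y_perp",T.mean(0)@p,"about long",T.mean(0)@a)
```

```text
4.8 [0.46683874 0.25276154 0.14073659] [1.38972339e-01 9.90296263e-01 2.45705644e-05 9.63021811e-06] 0.03964672854976426
[ 0.09142579  0.04160822 -2.42827682] [0.4970928  0.38936012 0.54200356] [ 0.00763953  0.06628394 -0.00902725] [0.02638365 0.03536792 0.03113904]
about +y_perp 0.06583558997847265 about long -0.010844283773065674
```

View pics/w2.png

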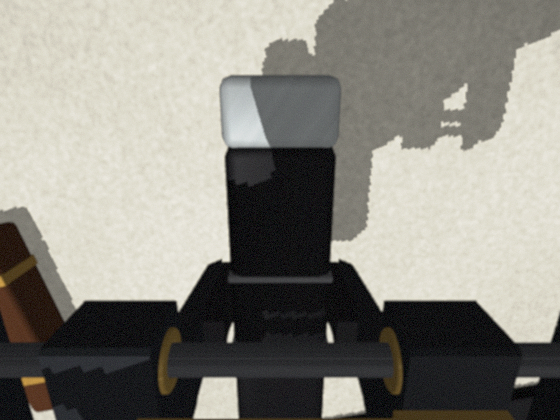

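View pics/s2.png

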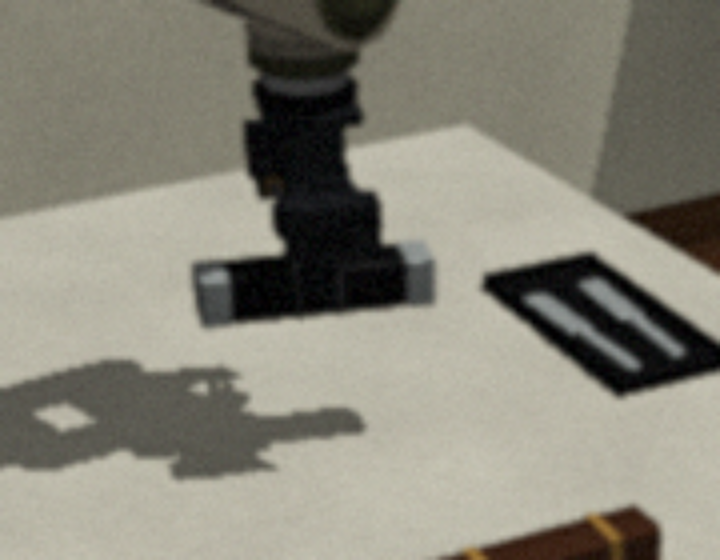

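The wrench is clear. In the air, the moment about the horizontal axis across the mill is +0.066 ± 0.009 N m (0.065 expected), with 2.4 N of weight. So the heavy end is the far (+x) end, at yaw −0.278. The orange end of the dock also points +x, at yaw +0.267, so I turn +0.545 rad in world and hover beside the dock first.

Emit:
{"op": "servo_tool", "data": {
  "series": [
    {"offset": [-6, -12, -10], "turn": [0, 0, -0.02], "jaw": 1},
    {"offset": [-21, -41, -20], "turn": [0, 0, -0.05], "jaw": 1},
    {"offset": [-42, -83, -30], "turn": [0, 0, -0.11], "jaw": 1},
    {"offset": [-63, -124, -30], "turn": [0, 0, -0.16], "jaw": 1},
    {"offset": [-84, -165, -30], "turn": [0, 0, -0.22], "jaw": 1},
    {"offset": [-104, -207, -30], "turn": [0, 0, -0.27], "jaw": 1},
    {"offset": [-125, -248, -30], "turn": [0, 0, -0.33], "jaw": 1},
    {"offset": [-146, -289, -30], "turn": [0, 0, -0.38], "jaw": 1},
    {"offset": [-167, -331, -30], "turn": [0, 0, -0.44], "jaw": 1},
    {"offset": [-188, -372, -30], "turn": [0, 0, -0.49], "jaw": 1},
    {"offset": [-203, -401, -30], "turn": [0, 0, -0.53], "jaw": 1},
    {"offset": [-209, -413, -30], "turn": [0, 0, -0.545], "jaw": 1}
  ]
}}

```text
time: 6.0
ee_pos: [0.5541, -0.2049, 0.1704]
tool_rot: [-0.132, 0.991, -0.0, -0.0]
ft_force: [0.4, 0.8, -2.7]
opening: 0.0395
```

Emit:
{"op": "servo_tool", "data": {
  "series": [
    {"offset": [0, 0, 0], "turn": [0, 0, 0], "jaw": 1},
    {"offset": [0, 0, 0], "turn": [0, 0, 0], "jaw": 1}
  ]
}}

```text
time: 6.2
ee_pos: [0.5539, -0.2012, 0.1705]
tool_rot: [-0.132, 0.991, 0.0, -0.0]
ft_force: [0.9, -0.2, -2.2]
opening: 0.0396
```

Run:
```python
from rig import robot
import cv2,numpy as np
from h import *
d=robot.get_image("wrist"); s=robot.sense(); print(s["time"],s["ee_pos"],s["tool_rot"],s["opening"],s["ft_force"],s["ft_torque"])
np.savez("w3.npz",frame=d["frame"],K=d["intrinsics"],T=d["T"])
yaw=.267;c=(.578,-.2888)
R=np.array([[np.cos(yaw),-np.sin(yaw)],[np.sin(yaw),np.cos(yaw)]])
o=np.ascontiguousarray(d["frame"][:,:,::-1])
cv2.imwrite("pics/w3raw.png",o)
q=np.array([proj(d,[*(np.array(c)+R@[a*.098,b*.027]),.058]) for a,b in[(1,1),(1,-1),(-1,-1),(-1,1)]]); print(q.round(1).tolist())
cv2.polylines(o,[np.int32(q)],True,(0,0,255),1); cv2.imwrite("pics/w3.png",o)
```

```text
6.25 [ 0.55398364 -0.20081192  0.170665  ] [-1.32876303e-01  9.91132591e-01  2.30166382e-04 -1.45608134e-04] 0.039645423811755606 [ 0.57938038  0.13431176 -2.42434709] [ 0.06783102  0.06566649 -0.01741958]
[[207.2, 311.9], [145.9, 312.0], [110.2, 72.9], [187.7, 72.9]]
```

View pics/w3.png

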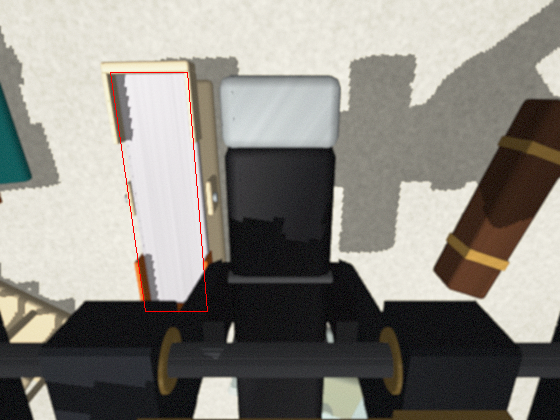

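Run:
```python
import cv2
im=cv2.imread("pics/w3.png"); cv2.imwrite("pics/w3c.png",cv2.resize(im[50:200,90:230],None,fx=4,fy=4,interpolation=cv2.INTER_CUBIC)); cv2.imwrite("pics/w3d.png",cv2.resize(im[180:320,90:230],None,fx=4,fy=4,interpolation=cv2.INTER_CUBIC))
```

```text
(no output)
```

View pics/w3c.png

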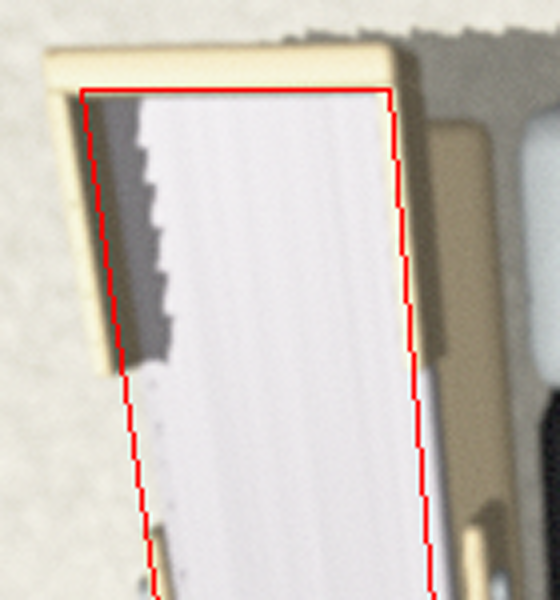

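View pics/w3d.png

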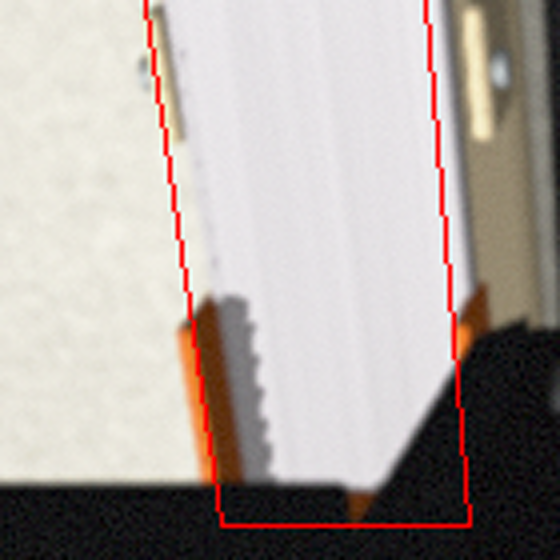

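The wrist view shows the dock where predicted, with the overlay within about 2 px, the cream end at rows 62–92 and the orange tips near rows 255–300. The mill is still firmly held and level. Now I move over the dock and go down part way.

Emit:
{"op": "servo_tool", "data": {
  "series": [
    {"offset": [0, -8, 0], "turn": [0, 0, 0], "jaw": 1},
    {"offset": [0, -30, 0], "turn": [0, 0, -0.006], "jaw": 1},
    {"offset": [0, -60, 0], "turn": [0, 0, -0.006], "jaw": 1},
    {"offset": [0, -84, 0], "turn": [0, 0, -0.006], "jaw": 1},
    {"offset": [0, -91, 10], "turn": [0, 0, -0.006], "jaw": 1},
    {"offset": [0, -91, 35], "turn": [0, 0, -0.006], "jaw": 1},
    {"offset": [0, -91, 60], "turn": [0, 0, -0.006], "jaw": 1},
    {"offset": [0, -91, 70], "turn": [0, 0, -0.006], "jaw": 1},
    {"offset": [0, -91, 70], "turn": [0, 0, -0.006], "jaw": 1},
    {"offset": [0, -91, 70], "turn": [0, 0, -0.006], "jaw": 1}
  ]
}}

```text
time: 7.25
ee_pos: [0.5785, -0.2895, 0.1018]
tool_rot: [-0.136, 0.991, -0.0, 0.001]
ft_force: [0.7, -0.3, -1.6]
opening: 0.0398
```

Run:
```python
from rig import robot
import cv2,numpy as np
d=robot.get_image("wrist");t=robot.get_image("side"); s=robot.sense(); print(s["time"],s["ee_pos"],s["tool_rot"],s["opening"],s["ft_force"],s["ft_torque"])
a=d["frame"][:300,:,::-1]; b=cv2.resize(t["frame"][170:300,310:440,::-1],(300,300),interpolation=cv2.INTER_CUBIC)
cv2.imwrite("pics/w4.png",np.hstack([a[:, 80:],b]))
```

```text
7.35 [ 0.57861608 -0.28974981  0.10219536] [-1.35823753e-01  9.90732301e-01 -8.33397982e-04  8.48968445e-04] 0.03961269064607504 [ 0.12094518  0.54499217 -2.48902999] [0.02239361 0.01978239 0.01121104]
```

View pics/w4.png

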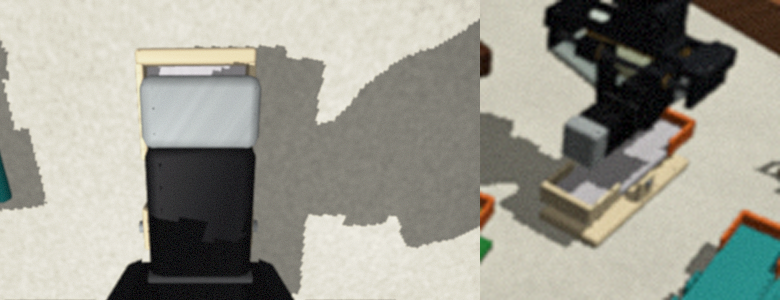

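Wrist crop: the cradle walls are centred about 5 px left of the mill at the cream end and 1–2 px left at the axle. I correct by −1 mm and 0.02 rad, then lower to just above the floor.

Emit:
{"op": "servo_tool", "data": {
  "series": [
    {"offset": [0, -1, 5], "turn": [0, 0, -0.02], "jaw": 1},
    {"offset": [0, -1, 18], "turn": [0, 0, -0.02], "jaw": 1},
    {"offset": [0, -1, 30], "turn": [0, 0, -0.02], "jaw": 1},
    {"offset": [0, -1, 38], "turn": [0, 0, -0.02], "jaw": 1},
    {"offset": [0, -1, 42], "turn": [0, 0, -0.02], "jaw": 1},
    {"offset": [0, -1, 44], "turn": [0, 0, -0.02], "jaw": 1},
    {"offset": [0, -1, 44], "turn": [0, 0, -0.02], "jaw": 1},
    {"offset": [0, -1, 44], "turn": [0, 0, -0.02], "jaw": 1}
  ]
}}

```text
time: 8.15
ee_pos: [0.5785, -0.2907, 0.0571]
tool_rot: [-0.146, 0.989, -0.0, 0.0]
ft_force: [0.1, -0.8, -2.0]
opening: 0.0396
```

Run:
```python
from rig import robot
import cv2,numpy as np
d=robot.get_image("wrist");t=robot.get_image("side"); s=robot.sense(); print(s["time"],s["ee_pos"],s["tool_rot"],s["opening"],s["ft_force"],s["ft_torque"])
a=d["frame"][:300,:,::-1]; b=cv2.resize(t["frame"][170:300,310:440,::-1],(300,300),interpolation=cv2.INTER_CUBIC)
cv2.imwrite("pics/w5.png",np.hstack([a[:, 80:],b]))
```

```text
8.25 [ 0.57849467 -0.29070158  0.0571751 ] [-1.45567144e-01  9.89348295e-01 -2.87149608e-04  2.74573479e-04] 0.03973451290569767 [ 0.80307266 -0.52843495 -2.46851241] [ 0.04878174  0.07377118 -0.0122966 ]
```

View pics/w5.png

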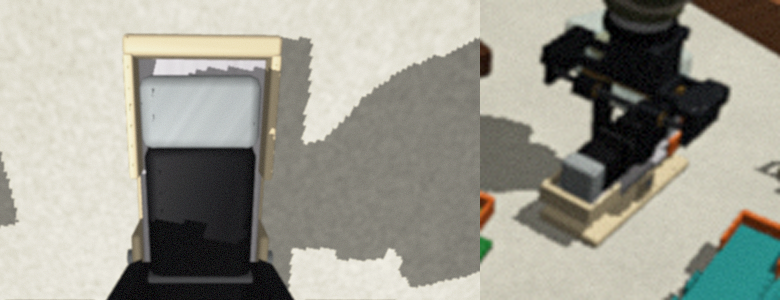

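The mill is between the walls and centred (inner walls at columns 134–272, mill 141–260). It is still airborne, so I creep down.

Emit:
{"op": "servo_tool", "data": {
  "series": [
    {"offset": [0, 0, 0.7], "turn": [0, 0, 0], "jaw": 1},
    {"offset": [0, 0, 1.4], "turn": [0, 0, 0], "jaw": 1},
    {"offset": [0, 0, 2], "turn": [0, 0, 0], "jaw": 1},
    {"offset": [0, 0, 2], "turn": [0, 0, 0], "jaw": 1}
  ]
}}

```text
time: 8.65
ee_pos: [0.5784, -0.2906, 0.0552]
tool_rot: [-0.146, 0.989, -0.0, 0.0]
ft_force: [-0.7, 0.3, 1.9]
opening: 0.0395
```

Run:
```python
from rig import robot
import numpy as np
F=[];T=[]
for i in range(5): robot.get_image("top"); s=robot.sense(); F.append(s["ft_force"]);T.append(s["ft_torque"])
print(s["time"],s["ee_pos"],np.mean(F,0),np.mean(T,0))
```

```text
8.9 [ 0.57840248 -0.29058963  0.05514591] [-2.15476558  1.52241315  3.45024273] [0.27752959 0.38956742 0.01981233]
```

Touchdown: the force went from −2.5 to +3.4 N at TCP z 0.055, as predicted. I release gradually.

Emit:
{"op": "servo_tool", "data": {
  "series": [
    {"offset": [0, 0, 0], "turn": [0, 0, 0], "jaw": 1},
    {"offset": [0, 0, 0], "turn": [0, 0, 0], "jaw": 0.6},
    {"offset": [0, 0, 0], "turn": [0, 0, 0], "jaw": 0.55},
    {"offset": [0, 0, 0], "turn": [0, 0, 0], "jaw": 0.52},
    {"offset": [0, 0, 0], "turn": [0, 0, 0], "jaw": 0.48},
    {"offset": [0, 0, 0], "turn": [0, 0, 0], "jaw": 0.44},
    {"offset": [0, 0, 0], "turn": [0, 0, 0], "jaw": 0.38},
    {"offset": [0, 0, 0], "turn": [0, 0, 0], "jaw": 0.3},
    {"offset": [0, 0, 0], "turn": [0, 0, 0], "jaw": 0.25},
    {"offset": [0, 0, 0], "turn": [0, 0, 0], "jaw": 0.25}
  ],
  "force": 6
}}

```text
time: 9.9
ee_pos: [0.5783, -0.2906, 0.0547]
tool_rot: [-0.146, 0.989, -0.0, -0.0]
ft_force: [0.3, -0.1, 0.0]
opening: 0.066
```

Run:
```python
from rig import robot
import cv2,numpy as np
d=robot.get_image("wrist");t=robot.get_image("side"); s=robot.sense(); print(s["time"],s["ee_pos"],s["opening"],s["ft_force"],s["ft_torque"])
a=d["frame"][:300,:,::-1]; b=cv2.resize(t["frame"][170:300,310:440,::-1],(300,300),interpolation=cv2.INTER_CUBIC)
cv2.imwrite("pics/w6.png",np.hstack([a[:, 80:],b]))
```

```text
10.0 [ 0.57830443 -0.29056061  0.05470778] 0.06602582382298396 [-0.18596063  0.54102966  0.57494463] [ 0.0342865   0.0058414  -0.01348191]
```

View pics/w6.png

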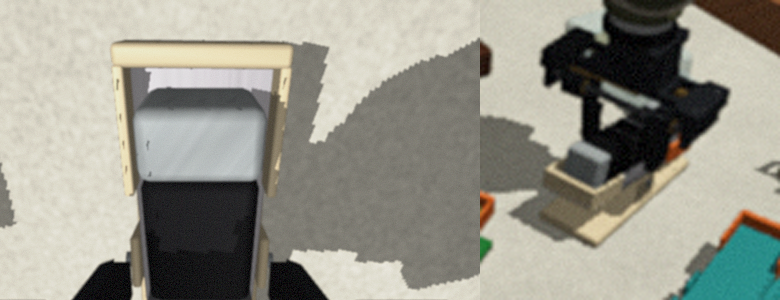

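The cream end rose and the orange end went down, with the mill lying between the walls and the fingers free. I retreat upward.

Emit:
{"op": "servo_tool", "data": {
  "series": [
    {"offset": [0, 0, 0], "turn": [0, 0, 0], "jaw": 0.1},
    {"offset": [0, 0, -8], "turn": [0, 0, 0], "jaw": 0},
    {"offset": [0, 0, -25], "turn": [0, 0, 0], "jaw": 0},
    {"offset": [0, 0, -60], "turn": [0, 0, 0], "jaw": 0},
    {"offset": [0, 0, -105], "turn": [0, 0, 0], "jaw": 0},
    {"offset": [0, 0, -150], "turn": [0, 0, 0], "jaw": 0},
    {"offset": [40, 15, -175], "turn": [0, 0, 0], "jaw": 0},
    {"offset": [80, 40, -180], "turn": [0, 0, 0], "jaw": 0},
    {"offset": [110, 80, -180], "turn": [0, 0, 0], "jaw": 0},
    {"offset": [130, 120, -180], "turn": [0, 0, 0], "jaw": 0},
    {"offset": [130, 120, -180], "turn": [0, 0, 0], "jaw": 0},
    {"offset": [130, 120, -180], "turn": [0, 0, 0], "jaw": 0}
  ]
}}

```text
time: 11.2
ee_pos: [0.4193, -0.2131, 0.2359]
tool_rot: [-0.146, 0.989, -0.001, 0.001]
ft_force: [1.0, -0.8, -0.7]
opening: 0.0882
```

Run:
```python
from rig import robot
import cv2,numpy as np
d=robot.get_image("top");t=robot.get_image("side"); s=robot.sense(); print(s["time"],s["ee_pos"],s["opening"],s["ft_force"])
b=cv2.resize(t["frame"][150:300,300:450,::-1],(400,400),interpolation=cv2.INTER_CUBIC)
a=cv2.resize(d["frame"][90:240,230:380,::-1],(400,400),interpolation=cv2.INTER_CUBIC)
cv2.imwrite("pics/f1.png",np.hstack([a,b]))
```

```text
11.3 [ 0.41998495 -0.21385588  0.23525949] 0.08796581939494248 [ 0.31728441 -0.99655167 -0.57874317]
```

View pics/f1.png

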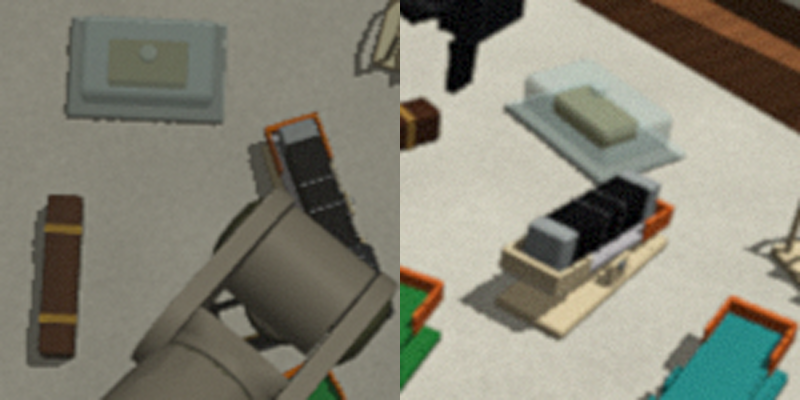

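The mill lies in the cradle between the end walls, at crop (600,220) in the side view. The orange end is down and the cream end is raised. The wooden mill is unmoved and the robot is clear, so I hand in.

Run:
```python
from rig import robot
print(robot.sign_off(), robot.sense()["time"])
```

```text
the job is handed in; nothing more can be done
the job is handed in; nothing more can be done
```

The black mill is lying in the cream dock's cradle with its heavy end at the orange end. The orange end went down when I let go and stayed down.

- **Which end is heavier:** I lifted the mill about 130 mm by its middle. The wrist moment read +0.066 ± 0.009 N m (0.065 expected), so the battery end was the end farther from the robot. One later single reading was only about 0.02 N m, but these readings are noisy (about 0.03–0.04 N m each).
- **Setting it down:** I turned the mill to line up with the dock and lowered it until the force showed contact at floor height (about 6 N). Then I opened the fingers gradually and backed away.
- **Last checks, at about 11.3 s:** The side picture shows the mill between the cradle walls with the cream end raised. The arm partly hid the dock in the top picture. The gripper was clear, and the wooden mill and the look-alike docks were not touched. I judged the tilt by eye and did not measure its angle.

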